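# Open the inflation cage and hold its gate

## Task

The wheel in the bench inflation cage is up to pressure and I want to lift it out. Squeeze together the two tabs of the safety bolt, on the bracket beside the gate, so that the bolt is fully back and stays back, then squeeze the two tabs of the latch on top of the gate, swing the gate out past its detent until it stands about square to the cage front, and finish still holding it there with your fingers, because it springs back when let go. Leave the wheel and everything else on the bench where they are.

Things in the scene. Friction and masses are not known exactly. Their poses are not given: they have to be found in the camera images.
- cage: bench inflation cage of grey tube, bolted down, 310 mm deep, base 230 mm wide, tubes to 235 mm, tabs to 296 mm above the bench. Origin on the bench at the middle of the front posts' front face; x points from the front into the cage, y to the hinge side, z up. The gate closes its front and swings out towards -x. The safety bolt is on a bracket beyond the gate's free end (-y side)
- gate (a joint): front gate's hinge, rad: 0 shut, grows as its free end swings out of the front (clockwise from above), stop at 1.9; 1.57 is square to the front. A spring pulls it shut (0.12 N m at 0, 0.36 at 1.57). A sprung roller detent resists from 0.45 to 0.75 (up to 0.6 N m more). Let go beyond it, the gate falls back to rest on it at about 1.03. Locked it has 0.02 play
- gate_hinge (a point): point on the gate's upright hinge axis, fixed to the cage, 271 mm above the bench like the four tab centres; axes as the cage's
- bolt (a joint): safety bolt's travel, m: 0 to 0.003 as found (shot across the gate's front), 0.014 fully back; the gate is free of it from 0.0105. Stiff to slide (4 N), it stays where it is left
- bolt_tab (a point): centre of the safety bolt's sliding tab: upright bare steel plate, 22 mm along cage x, 6 mm along cage y, 50 mm tall, its top 25 mm above this point. It slides along cage -y to its fixed tab. The flat bolt bar runs from its foot towards the gate, bar top 25 mm below this point
- bolt_fixed_tab (a point): centre of the safety bolt's fixed tab, a like plate on the cage's bracket. The sliding tab's centre is 26 mm from it along cage +y at bolt = 0, 12 mm at 0.014 (18 mm over both outer faces). Only the sliding tab moves, so closing fingers should meet 6 mm from this point towards the sliding tab, the middle of the squeezed pair
- latch (a joint): travel of the gate's squeeze latch, m: 0 sprung out (its bar behind the keeper plate of the post), 0.014 fully squeezed; free of the keeper from 0.0105. Spring 4 N at 0, 9.6 N at 0.014; it springs out again when let go
- latch_tab (a point): centre of the latch's sliding tab, on the gate's top rail near its free end: upright bare steel plate, 22 mm across the gate, 6 mm along it, 50 mm tall, its top 25 mm above this point. It slides along the gate towards the hinge, to its fixed tab. The flat latch bar runs from its foot to the gate's free end, bar top 25 mm below this point. Axes turn with the gate
- latch_fixed_tab (a point): centre of the latch's fixed tab, a like plate on the gate's top rail, 115 mm from the hinge axis in the gate's mid-plane; axes as the cage's when shut, turning with the gate. The sliding tab's centre is 26 mm farther from the hinge at latch = 0, 12 mm at 0.014 (18 mm over both outer faces, the pair's middle then 121 mm from the hinge). The squeezed pair is the gate's handle
- wheel: inflated trolley wheel, 200 mm across and 50 mm wide, black tyre on a grey rim, standing upright in the cradle inside the cage; origin at the lowest point of its tread
- tyre_lever: steel tyre lever, a flat bar 325 mm long lying on the bench in front of the cage, only 15 mm high, so that the gate passes over it; bystander, origin under its middle
- inflator: black tyre inflator handset with a round dial, 180 mm long, 32 mm high, lying beside the cage on the bolt's side; bystander, origin under its grip
- paste_tub: closed white plastic tub with a lid, 106 mm across, 90 mm high, beside the cage on the hinge side; bystander, origin under its centre
- valve_jar: clear closed jar with a black cap, 56 mm across, 75 mm high, beside the cage on the bolt's side; bystander, origin under its centre
- hammer: small hammer lying on the bench to the robot's left; bystander
- spare_wheel: second wheel like the one in the cage, lying flat on the bench to the robot's right, 200 mm across, 50 mm high; bystander, origin under its centre
- weight_tray: low dark steel tray 150 x 200 x 35 mm with balance weights, on the robot's right; bystander, origin under its centre

How it is judged (in metres and radians):
On the way, in this order (a step that is already met when the one before it is completed fails the run):
1. the safety bolt is drawn back while the gate is shut (value of joint bolt above 0.0105 m and value of joint gate below 0.1 rad), for 0.2 s.
2. the latch on the gate is squeezed with the safety bolt back (value of joint each of latch, bolt above 0.0105 m), for 0.1 s.
3. the gate is swung past its detent (value of joint gate above 1.1 rad), for 0.1 s.
At the end, for the whole second after the job is handed in: The gate stands still (under 0.1 rad/s) at 1.35 rad or more from shut, the robot's fingers on the gate or its latch (over 1 N) holding it against its spring; the safety bolt is back (over 10.5 of 14 mm); the wheel is within 20 mm and each bystander within 30 mm of its start (value of joint gate above 1.35 rad and velocity of joint gate between -0.1 and 0.1 rad/s and value of joint bolt above 0.0105 m and contact force between the fingers and gate above 1 N and distance of wheel from where it was at the start of the episode below 0.02 m and distance of each of tyre_lever, inflator, paste_tub, valve_jar, hammer, spare_wheel, weight_tray from where it was at the start of the episode below 0.03 m); the arm keeps its last pose, push and grip.
It fails at once if the wheel is disturbed in its cradle (distance of wheel from where it was at the start of the episode above 0.02 m).
It fails at once if a bystander on the bench is disturbed (distance of any of tyre_lever, inflator, paste_tub, valve_jar, hammer, spare_wheel, weight_tray from where it was at the start of the episode above 0.03 m).
It also fails if it takes over 48 s, if anything falls off the work surface, if the arm or the gripper's body presses on something with over 40 N, if the wrist force passes 120 N, or if a joint passes its speed limit or range.

## Robot

A 6-joint arm with a two-finger parallel gripper is mounted at the origin on the work surface. World frame = base frame: x ahead of the robot, y to its left, z up, the work surface at z = 0. Lengths are in m, angles in degrees, forces in N, time in s.
With the tool pointing down it reaches from about 0.35 to 0.875 m from the base axis. Payload 4.2 kg.
Tool frame: the origin (TCP) lies on the centre line of the jaws, within the pads' length; the fingertips stand 8 mm ahead of it and the grasp point (between the pads) lies 11 mm behind it; z points along the fingers, y is the direction in which the jaws open and shut (so a half turn about z gives the same grasp; the last joint's range is limited). The gripper opens to 87 mm and grips with 3 to 60 N. Pads are 19 mm wide; open, the fingers measure 117 mm over their backs; the gripper's body (75 mm by 190 mm) begins 51 mm behind the grasp point.
Start: joints at [14.817, 22.042, 0.453, 0, -68.411, -14.817], TCP at [0.625, 0, 0.231] pointing down, gripper open.
Joint ranges: [-179.83, 179.83], [-69.29, 118.12], [-61.27, 80.66], [-181.25, 117.63], [-171.15, -9.14], [-177.46, 177.46]. Speed limits (degrees/s): [159.86, 159.86, 180, 180, 180, 180].

## Interface

Orientations are given as a 3x3 rotation matrix whose columns are the frame's x, y, z axes.
In Python, from station import sense, capture, finish_job, recognise gives the robot as it stands.
- The arm moves only by the tool apply_moves, never from a script. Its argument "plan" is a list that holds one entry, the list of rows, each a list of 7 numbers: the opening in per cent of the stroke, from 0 (shut) to 100 (fully open), then the shift along the world's x, y, z in units of 25 mm (1.0 is 25 mm), then the turn, a rotation vector about the world's x, y, z in rad. A call has 1 to 12 rows; each row shifts and turns the pose as measured when the row begins; what a row does not reach is not made up. A row lasts 1/12 s, in which the tool goes at most 41.7 mm and 7.16 degrees, less where a joint would pass 70% of its speed; a pose out of reach is approached as far as the arm can. A call is refused whole if a number of a shift passes 1 or a number of a turn 0.125, either way. A call with a gripper value outside its range is refused whole. The fingers move at their own pace and stop on an object; the grip force is fixed at half the most. Time passes only in rows, so rows that do not move let the fingers close. It gives the time, the measured TCP pose, the force and the opening at its end, in the units of the state.
- sense(): the state, without advancing time (a new reading comes with each control period).
- capture(name): name is "scene" or "side" or "wrist"; returns a dict with "pixels" (400x640x3 uint8, red, green, blue), "depth" (400x640 float32, m along the optical axis (not along the pixel's ray), 0 where there is no reading), "mtx" (3x3 intrinsics, pixels), "R" (3x3) and "t" (3): a world point X has camera coordinates R X + t; the wrist camera has in their place "mount" (4x4, takes a point from camera to tool coordinates, whose origin is the TCP and whose axes are the flange's). Camera axes: x right, y down, z forward; pixel columns grow to the right and rows downward; lengths in m; the calibration is good to about 2 mm. A picture is of the moment at which its call begins: read the wrist's pose just before it.
- finish_job(): hands the job in, once; it reports no verdict.
Trained networks look in a picture, given as the dict that the camera call returned (one of the last four; its "shot" number tells which), for a name from the list of things; names that differ only in an ending like _2 or _b are one class to them, and where a whole thing is asked for, a point or a joint stands for the part that bears it (a point fixed in the world has none). Each returns a list of dicts, best first, with "score" (0 to 1); they miss things now and then, are a little off and sometimes report something else, mostly with a low value. They report only what shows in the picture. A call takes as long as a camera call.
- recognise(label, picture): "at" ([x, y, z] in m, in the coordinates of the camera as it stood for that picture, good to about 4 mm: the middle of the surface that is visible of it).
The state is a dict: "time_s": time; "joints": joint angles; "joint_velocities": joint speeds; "effort": joint torques, N m; "tcp_pos": TCP position; "ee_rot": TCP orientation; "wrist_force": force on the tool from outside, world axes, zero at the start; "moment": the same for the moment, N m; "gripper_width": opening from 0.0 (shut) to 1.0 (fully open).
Only numpy, scipy, OpenCV 4.12 (cv2) and the standard library are available. Lean on these libraries where they do the work, as an engineer would, in place of code of your own. Each camera call takes 0.05 s, during which the arm holds its last target.

## Working session

There is one attempt and no reset: what is moved stays moved. The work goes in short steps, Python scripts to look and compute and a tool call to move; the robot and the scene stay as the last step left them, time stands still between calls to the robot, and variables do not carry over. Pictures are saved under pics/ and viewed, and the job is handed in when it is done.

Besides the shell and the picture viewer there is one more tool, called after ">>>" as name([rows], argument=value, ...), one row to a line, values as JSON. apply_moves: Moves the arm, as the interface text tells. Its arguments: {"type":"object","properties":{"plan":{"type":"array","items":{"type":"array","items":{"type":"array","items":{"type":"number"}}}}},"required":["plan"]}

```bash
mkdir -p pics; cat > h.py <<'E'
import numpy as np, cv2
from station import sense, capture, finish_job, recognise
def save(p,n): cv2.imwrite(f'pics/{n}.png',p['pixels'][:,:,::-1])
def toworld(p,X,s=None):
    X=np.array(X,float)
    if 'R' in p: return np.array(p['R']).T@(X-np.array(p['t']))
    M=np.array(p['mount']); y=M[:3,:3]@X+M[:3,3]
    return np.array(s['ee_rot'])@y+np.array(s['tcp_pos'])
E
python3 - <<'E'
from h import *
np.set_printoptions(precision=4,suppress=True)
print(sense())
for n in ['scene','side']:
    p=capture(n); save(p,n+'0')
    for l in ['cage','bolt_tab','bolt_fixed_tab','latch_tab','latch_fixed_tab','gate_hinge','wheel','gate','inflator','paste_tub','valve_jar','hammer','spare_wheel','weight_tray','tyre_lever']:
        try: r=recognise(l,p)
        except Exception as e: print(l,e); continue
        print(n,l,[(round(q['score'],2),toworld(p,q['at'])) for q in r[:3]])
s=sense();p=capture('wrist');save(p,'wrist0');print(p['mount'])
print(sense()['time_s'])
E
```

```text
{'time_s': 0.0, 'joints': array([ 14.8156,  22.0888,   0.3797,  -0.0275, -68.4116, -14.8183]), 'joint_velocities': array([-0.0027,  0.0077,  0.05  , -0.0818, -0.0112, -0.0523]), 'effort': array([  0.0006, -39.0662,  18.7403,   4.22  ,   0.011 ,  -0.0002]), 'tcp_pos': array([0.6244, 0.    , 0.2295]), 'ee_rot': array([[-0.0002, -1.    , -0.0022],
       [-1.    ,  0.0002, -0.0001],
       [ 0.0001,  0.0022, -1.    ]]), 'wrist_force': array([-0.6061, -0.0305, -0.6898]), 'moment': array([ 0.0481, -0.0085, -0.0557]), 'gripper_width': 0.9996866571520949}
scene cage [(0.87, array([ 0.7764, -0.0036,  0.1185]))]
scene bolt_tab [(0.7, array([ 0.5677, -0.149 ,  0.2577]))]
scene bolt_fixed_tab [(0.72, array([ 0.7739, -0.0035,  0.1189])), (0.59, array([0.6085, 0.0222, 0.1557]))]
scene latch_tab [(0.6, array([ 0.5979, -0.0746,  0.2789]))]
scene latch_fixed_tab [(0.75, array([0.6086, 0.0199, 0.1562])), (0.58, array([ 0.5686, -0.1503,  0.2596]))]
scene gate_hinge [(0.61, array([ 0.7769, -0.0095,  0.1246]))]
scene wheel [(0.85, array([ 0.762 , -0.031 ,  0.1541]))]
scene gate [(0.89, array([0.6106, 0.
[... 1138 characters left out ...]
0.171 ]))]
side inflator [(0.55, array([ 0.5828, -0.1863,  0.0273]))]
side paste_tub [(0.67, array([0.6763, 0.1756, 0.0838]))]
side valve_jar [(0.58, array([ 0.5567, -0.277 ,  0.046 ]))]
side hammer [(0.68, array([0.49  , 0.4753, 0.0183])), (0.45, array([ 0.4877, -0.0243,  0.0077]))]
side spare_wheel [(0.67, array([0.5957, 0.0145, 0.145 ])), (0.21, array([ 0.7262, -0.0259,  0.1753]))]
side weight_tray [(0.97, array([ 0.3976, -0.3169,  0.0164]))]
side tyre_lever [(0.72, array([ 0.4919, -0.0221,  0.0106])), (0.71, array([ 0.726 , -0.0239,  0.1732]))]
[[ 0.0003 -0.9589 -0.2836  0.0784]
 [ 1.      0.0003  0.0001  0.0002]
 [-0.     -0.2836  0.9589 -0.1546]
 [ 0.      0.      0.      1.    ]]
1.65
```

View pics/scene0.png

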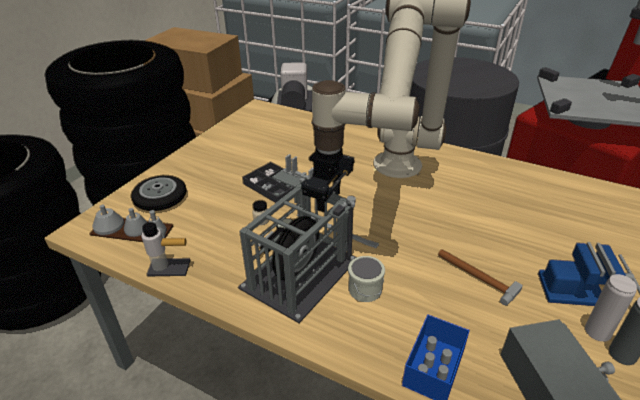

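View pics/side0.png

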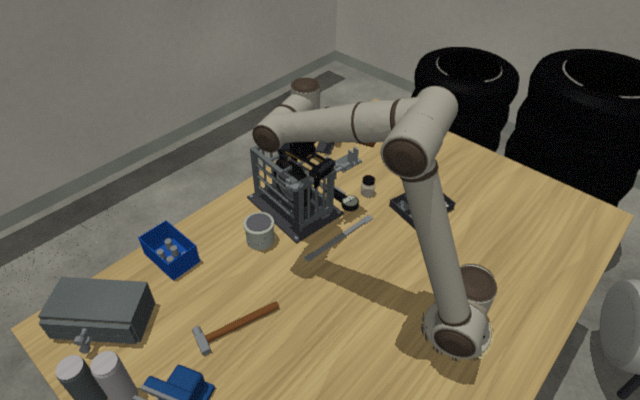

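View pics/wrist0.png

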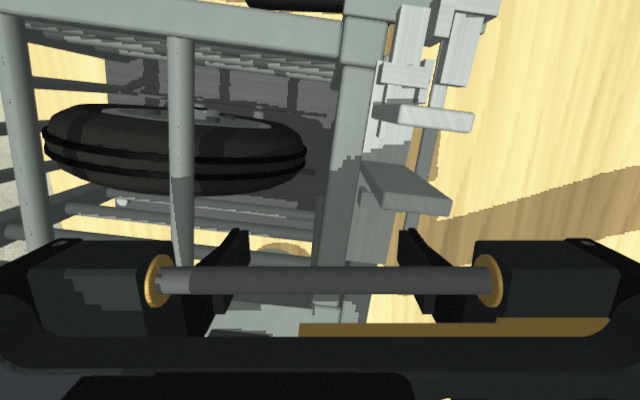

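>>> apply_moves([
  [[100,0,0,1,0,0,0],[100,0,0,1,0,0,0],[100,0,0,1,0,0,0],[100,0,0,1,0,0,0],[100,-1,1,1,0,0,0],[100,-1,1,0,0,0,0],[100,-1,1,0,0,0,0]],
])

```text
time_s: 2.23
tcp_pos: [0.5507, 0.0716, 0.3546]
ee_rot: [[-0.01, -1.0, -0.008], [-1.0, 0.01, -0.002], [0.002, 0.008, -1.0]]
wrist_force: [0.2, 1.1, 0.1]
gripper_width: 0.999
```

```bash
python3 - <<'E'
from h import *
np.set_printoptions(precision=4,suppress=True)
s=sense();print(s['time_s'],s['tcp_pos'],s['joints'],s['wrist_force'])
for n in ['wrist','scene','side']:
    s=sense();p=capture(n);save(p,n+'1'); np.savez(n+'1.npz',s_pos=s['tcp_pos'],s_rot=s['ee_rot'],**{k:v for k,v in p.items()})
    for l in ['bolt_tab','bolt_fixed_tab','latch_tab','latch_fixed_tab','gate']:
        r=recognise(l,p)
        print(n,l,[(round(q['score'],2),toworld(p,q['at'],s)) for q in r[:3]])
E
```

```text
2.2333 [0.5507 0.0716 0.3546] [ 24.081   11.9414   3.7663  -0.0913 -82.2834 -24.6246] [0.2116 1.0704 0.0688]
wrist bolt_tab []
wrist bolt_fixed_tab [(0.97, array([ 0.6984, -0.0108,  0.2246]))]
wrist latch_tab [(0.79, array([ 0.592 , -0.0691,  0.266 ]))]
wrist latch_fixed_tab [(0.6, array([ 0.5981, -0.0211,  0.2399]))]
wrist gate [(0.57, array([ 0.5974, -0.0218,  0.2416]))]
scene bolt_tab [(0.42, array([ 0.5665, -0.1482,  0.2633]))]
scene bolt_fixed_tab [(0.9, array([ 0.7599, -0.0141,  0.1358]))]
scene latch_tab [(0.64, array([ 0.5973, -0.0754,  0.2605]))]
scene latch_fixed_tab [(0.95, array([ 0.6053, -0.0195,  0.1979]))]
scene gate [(0.83, array([ 0.606 , -0.0126,  0.1979])), (0.6, array([ 0.6551, -0.6868,  0.0434])), (0.41, array([ 0.5644, -0.1531,  0.2597]))]
side bolt_tab []
side bolt_fixed_tab [(0.63, array([0.653 , 0.0129, 0.1145]))]
side latch_tab [(0.63, array([0.6536, 0.013 , 0.1184]))]
side latch_fixed_tab [(0.66, array([0.5951, 0.0023, 0.1569]))]
side gate [(0.9, array([0.5943, 0.0012, 0.1569]))]
```

```bash
python3 - <<'E'
import cv2
for n,(a,b,c,d) in {'scene':(180,320,220,380),'side':(110,250,230,420)}.items():
    i=cv2.imread(f'pics/{n}1.png')[a:b,c:d]; cv2.imwrite(f'pics/{n}1z.png',cv2.resize(i,None,fx=4,fy=4))
E
```

```text
(no output)
```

View pics/wrist1.png

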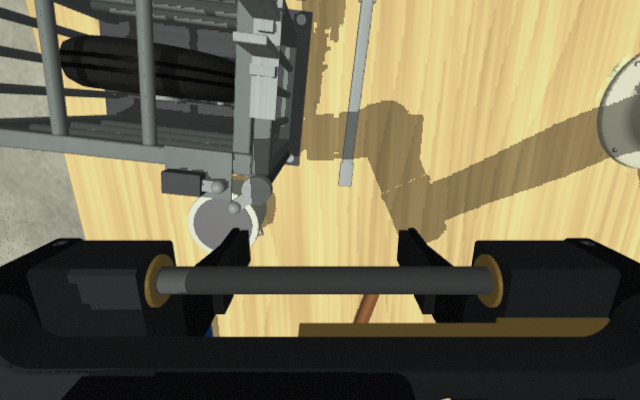

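View pics/scene1z.png

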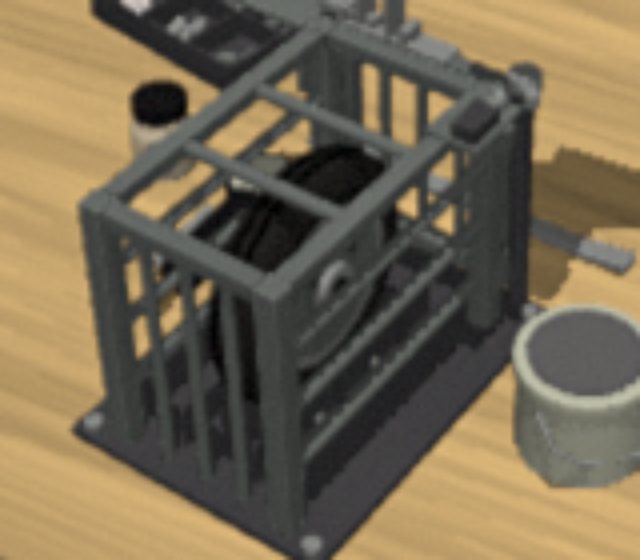

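View pics/side1z.png

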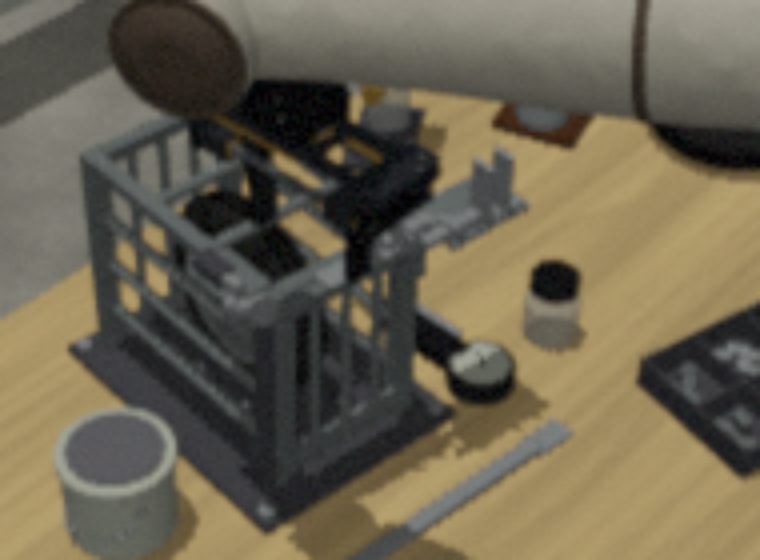

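>>> apply_moves([
  [[100,0,-1,0.7,0,0,0],[100,0,-1,0.7,0,0,0],[100,0,-1,0.7,0,0,0],[100,0,-1,0.7,0,0,0],[100,0,-1,0.5,0,0,0],[100,0,-1,0,0,0,0],[100,0,-1,0,0,0,0],[100,0,0,0,0,0,0]],
])

```text
time_s: 3.8
tcp_pos: [0.5495, -0.1097, 0.4403]
ee_rot: [[-0.002, -1.0, -0.01], [-1.0, 0.002, -0.005], [0.005, 0.01, -1.0]]
wrist_force: [-0.8, 0.6, -0.3]
gripper_width: 1.004
```

```bash
python3 - <<'E'
from h import *
np.set_printoptions(precision=4,suppress=True)
s=sense();print(s['time_s'],s['tcp_pos'],s['joints'],s['wrist_force'])
for n in ['wrist']:
    s=sense();p=capture(n);save(p,n+'2'); np.savez(n+'2.npz',s_pos=s['tcp_pos'],s_rot=s['ee_rot'],**{k:v for k,v in p.items()})
    for l in ['bolt_tab','bolt_fixed_tab','latch_tab','latch_fixed_tab','gate','valve_jar','inflator']:
        r=recognise(l,p)
        print(n,l,[(round(q['score'],2),toworld(p,q['at'],s)) for q in r[:3]])
E
```

```text
3.8 [ 0.5495 -0.1097  0.4403] [  5.419   12.1217  15.5372   0.2557 -93.9885  -5.5096] [-0.8325  0.5735 -0.2624]
wrist bolt_tab [(0.57, array([ 0.5612, -0.1402,  0.2414])), (0.55, array([ 0.6972, -0.1156,  0.2342]))]
wrist bolt_fixed_tab [(0.96, array([ 0.6993, -0.1158,  0.2349]))]
wrist latch_tab [(0.6, array([ 0.5912, -0.0765,  0.257 ]))]
wrist latch_fixed_tab [(0.91, array([ 0.5971, -0.0479,  0.2494]))]
wrist gate [(0.63, array([ 0.5969, -0.0524,  0.2517]))]
wrist valve_jar [(0.87, array([ 0.5684, -0.2918,  0.0788])), (0.54, array([0.6933, 0.1901, 0.0881]))]
wrist inflator [(0.69, array([ 0.6708, -0.1994,  0.0293]))]
```

View pics/wrist2.png

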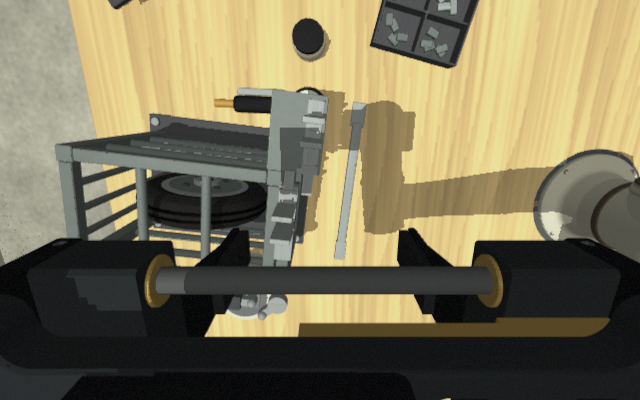

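```bash
cat > cl.py <<'E'
from h import *
import sys
np.set_printoptions(precision=4,suppress=True)
d=np.load(sys.argv[1])
s={'tcp_pos':d['s_pos'],'ee_rot':d['s_rot']};K=d['mtx'];D=d['depth'];M=d['mount']
v,u=np.mgrid[0:400,0:640]
X=np.stack([(u-K[0,2])/K[0,0]*D,(v-K[1,2])/K[1,1]*D,D],-1)
W=((X@M[:3,:3].T+M[:3,3])@s['ee_rot'].T)+s['tcp_pos']
np.save('W.npy',W)
m=(D>0)&(W[...,2]>0.286)&(W[...,2]<0.31)&(W[...,0]>.5)&(W[...,0]<.68)
n,l,st,c=cv2.connectedComponentsWithStats(m.astype(np.uint8))
for i in range(1,n):
    if st[i,4]<6: continue
    P=W[l==i]; r=cv2.minAreaRect((P[:,:2]*1000).astype(np.float32))
    print(st[i],P.mean(0),P.min(0),P.max(0),r)
print(K)
E
python3 cl.py wrist2.npz
python3 - <<'E'
import cv2
i=cv2.imread('pics/wrist2.png')[80:300,200:360]; cv2.imwrite('pics/w2z.png',cv2.resize(i,None,fx=2.7*1.0,fy=2.7,interpolation=cv2.INTER_CUBIC))
E
```

```text
[302 116  23   9 152] [ 0.5575 -0.1763  0.2962] [ 0.5471 -0.1803  0.2869] [ 0.5682 -0.1727  0.2984] ((557.5635986328125, -176.21640014648438), (5.965761184692383, 21.66806411743164), 82.858154296875)
[300 141  22   9 155] [ 0.5603 -0.1526  0.2958] [ 0.55   -0.1562  0.2869] [ 0.5707 -0.1487  0.2987] ((560.2899780273438, -152.2047119140625), (6.080832481384277, 21.165714263916016), 82.55748748779297)
[271 213  22  11 177] [ 0.592  -0.0759  0.2943] [ 0.5813 -0.0792  0.2862] [ 0.6029 -0.071   0.2982] ((592.1795654296875, -74.90190124511719), (6.5295233726501465, 21.610958099365234), 83.27027893066406)
[269 235  22  11 181] [ 0.5951 -0.0502  0.2941] [ 0.5844 -0.0535  0.2862] [ 0.6066 -0.0453  0.2983] ((595.516845703125, -49.3129997253418), (6.592978477478027, 22.032655715942383), 82.69357299804688)
[[302.5175   0.     323.3078]
 [  0.     302.5175 196.0259]
 [  0.       0.       1.    ]]
```

View pics/w2z.png

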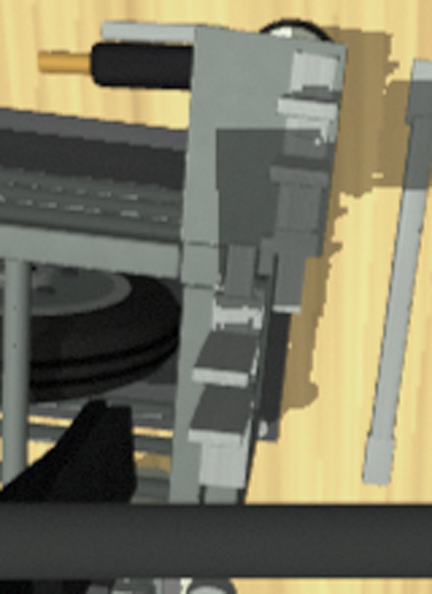

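>>> apply_moves([
  [[80,0.03,-0.2,-0.2,0,0,0.12],[80,0.03,-0.2,-0.2,0,0,0.12],[80,0.03,-0.2,-0.2,0,0,0.12],[80,0.03,-0.2,-0.2,0,0,0.12],[80,0.03,-0.2,-0.2,0,0,0.12],[80,0.03,-0.2,-0.2,0,0,0.12],[80,0.03,-0.2,-0.2,0,0,0.12],[80,0.03,-0.2,-0.2,0,0,0.12],[80,0.03,-0.2,-0.2,0,0,0.12],[80,0.03,-0.2,-0.2,0,0,0.12],[80,0.03,-0.2,-0.2,0,0,0.12],[80,0.03,-0.2,-0.2,0,0,0.12]],
])

```text
time_s: 5.2
tcp_pos: [0.5607, -0.1585, 0.3775]
ee_rot: [[0.998, -0.066, 0.003], [-0.066, -0.998, -0.009], [0.004, 0.008, -1.0]]
wrist_force: [0.1, 0.2, -0.5]
gripper_width: 0.801
```

```bash
cat > shot.py <<'E'
from h import *
import sys
n=sys.argv[1]
s=sense();p=capture('wrist');save(p,n); np.savez(n+'.npz',s_pos=s['tcp_pos'],s_rot=s['ee_rot'],**p)
np.set_printoptions(precision=4,suppress=True)
s=sense();print(s['time_s'],s['tcp_pos'],s['joints'],s['wrist_force']);print(s['ee_rot'],s['gripper_width'])
y=s['ee_rot'][:,1];print('yaw of tool y',np.degrees(np.arctan2(y[1],y[0])))
E
python3 shot.py w3; python3 cl.py w3.npz
```

```text
5.25 [ 0.5603 -0.1589  0.3761] [  0.3414  14.2086   9.4525   0.471  -85.2003  86.0185] [-0.4076  0.7334 -0.9871]
[[ 0.998  -0.0628  0.0008]
 [-0.0628 -0.998  -0.0082]
 [ 0.0013  0.0081 -1.    ]] 0.7989879604872887
yaw of tool y -93.6012316238833
[178 158  15  29 350] [ 0.5958 -0.0509  0.2941] [ 0.5843 -0.054   0.2861] [ 0.6066 -0.0459  0.2983] ((595.5242919921875, -49.90459442138672), (6.944038391113281, 21.95386505126953), 82.04887390136719)
[211 159  13  30 314] [ 0.5929 -0.0765  0.2945] [ 0.581  -0.0798  0.2861] [ 0.6035 -0.0713  0.2985] ((592.299072265625, -75.55464935302734), (6.450723648071289, 22.333696365356445), 82.93251037597656)
[311 191   9  29 206] [ 0.5618 -0.1529  0.2959] [ 0.5493 -0.1568  0.2863] [ 0.5715 -0.1489  0.2983] ((560.5411987304688, -152.7523651123047), (5.9596381187438965, 22.421241760253906), 82.96202850341797)
[340 192   9  29 225] [ 0.5588 -0.1765  0.2954] [ 0.5467 -0.1805  0.2861] [ 0.5686 -0.1727  0.2982] ((557.611083984375, -176.72763061523438), (6.0972676277160645, 21.80339241027832), 83.08360290527344)
[[302.5175   0.     323.3078]
 [  0.     302.5175 196.0259]
 [  0.       0.       1.    ]]
```

View pics/w3.png

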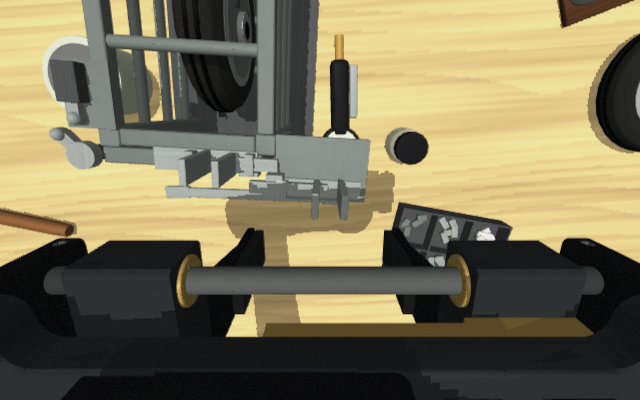

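>>> apply_moves([
  [[80,-0.04,-0.25,-0.9,0,0,-0.03],[80,-0.04,-0.25,-0.9,0,0,-0.03],[80,0,0,-0.8,0,0,0],[80,0,0,0,0,0,0]],
])

```text
time_s: 5.58
tcp_pos: [0.5589, -0.1697, 0.3101]
ee_rot: [[0.991, -0.132, 0.003], [-0.132, -0.991, -0.009], [0.004, 0.008, -1.0]]
wrist_force: [-0.6, 0.5, -1.3]
gripper_width: 0.799
```

```bash
python3 shot.py w4
```

```text
5.6333 [ 0.5599 -0.1701  0.3125] [ -0.7382  15.288    2.1096   0.6041 -76.4266  83.0751] [-0.1039 -0.3026  0.2541]
[[ 0.9914 -0.131   0.0068]
 [-0.1309 -0.9913 -0.0103]
 [ 0.0081  0.0094 -0.9999]] 0.7981775139758025
yaw of tool y -97.52555393107221
```

View pics/w4.png

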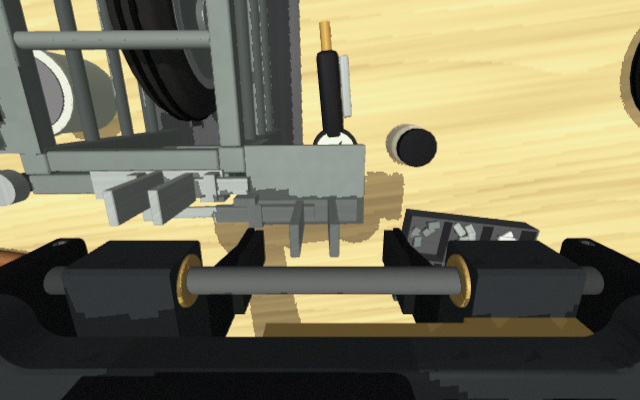

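>>> apply_moves([
  [[80,0,0,-0.7,0,0,0.004],[80,-0.04,0,-0.6,0,0,0],[80,0,0,-0.4,0,0,0],[80,0,0,0,0,0,0]],
])

```text
time_s: 5.97
tcp_pos: [0.5626, -0.1693, 0.2759]
ee_rot: [[0.992, -0.128, 0.018], [-0.128, -0.992, -0.014], [0.02, 0.011, -1.0]]
wrist_force: [0.8, -0.4, -0.7]
gripper_width: 0.799
```

```bash
python3 shot.py w5
```

```text
6.0167 [ 0.5632 -0.1695  0.2773] [ -0.5505  16.1052  -1.8453   0.8829 -70.88    82.9282] [-0.0828  0.622   0.6657]
[[ 0.9916 -0.1279  0.0203]
 [-0.1276 -0.9917 -0.0148]
 [ 0.022   0.012  -0.9997]] 0.8010761009033228
yaw of tool y -97.34923750423107
```

View pics/w5.png

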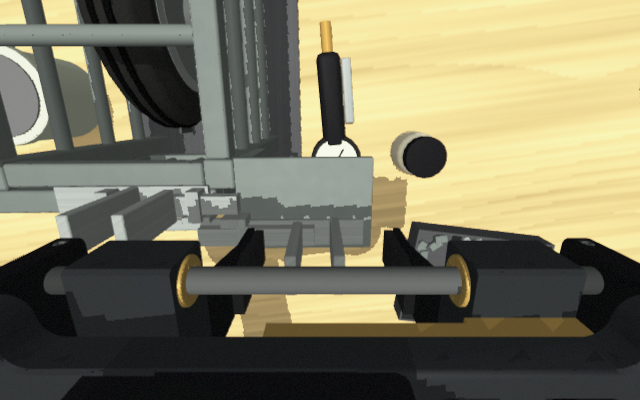

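>>> apply_moves([
  [[80,-0.1,-0.02,-0.25,0.008,0.01,0.003],[80,-0.1,-0.02,-0.25,0.008,0.01,0],[80,0,0,0,0,0,0]],
])

```text
time_s: 6.27
tcp_pos: [0.5597, -0.1704, 0.2678]
ee_rot: [[0.992, -0.124, 0.005], [-0.124, -0.992, 0.002], [0.005, -0.002, -1.0]]
wrist_force: [-0.2, 0.1, -0.3]
gripper_width: 0.799
```

```bash
python3 - <<'E'
from h import *
np.set_printoptions(precision=4,suppress=True)
s=sense();print(s['tcp_pos'],s['ee_rot'],s['wrist_force'])
E
```

```text
[ 0.5597 -0.1704  0.2678] [[ 0.9923 -0.1239  0.0049]
 [-0.1239 -0.9923  0.0016]
 [ 0.0047 -0.0022 -1.    ]] [-0.1577  0.0949 -0.3071]
```

>>> apply_moves([
  [[40,0,0,0,0,0,0],[30,0,0,0,0,0,0],[20,0,0,0,0,0,0],[10,0,0,0,0,0,0],[0,0,0,0,0,0,0],[0,0,0,0,0,0,0]],
])

```text
time_s: 6.77
tcp_pos: [0.5606, -0.1703, 0.2692]
ee_rot: [[0.992, -0.125, 0.008], [-0.125, -0.992, 0.002], [0.007, -0.003, -1.0]]
wrist_force: [-0.6, 5.0, -0.3]
gripper_width: 0.433
```

```bash
python3 shot.py w6
```

```text
6.8167 [ 0.5606 -0.1701  0.2692] [ -1.1373  16.6305  -1.8546  -0.1743 -71.0661  84.0354] [0.9859 3.4934 1.3696]
[[ 0.9922 -0.1246  0.0079]
 [-0.1246 -0.9922  0.0027]
 [ 0.0075 -0.0037 -1.    ]] 0.38426913190132733
yaw of tool y -97.15701177429318
```

View pics/w6.png

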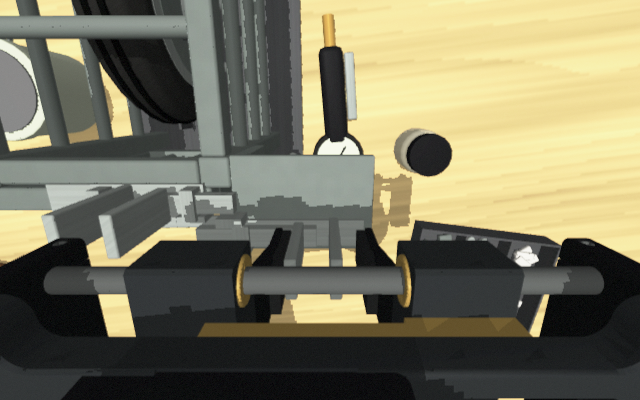

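Fingers are sliding the tab (left finger in contact at about (285,250)); continue closing.

>>> apply_moves([
  [[0,0,0,0,0,0,0],[0,0,0,0,0,0,0],[0,0,0,0,0,0,0],[0,0,0,0,0,0,0]],
])

```text
time_s: 7.15
tcp_pos: [0.5606, -0.1708, 0.2691]
ee_rot: [[0.992, -0.124, 0.007], [-0.124, -0.992, 0.0], [0.007, -0.001, -1.0]]
wrist_force: [-0.1, 6.3, 2.1]
gripper_width: 0.196
```

```bash
python3 shot.py w7
```

```text
7.2 [ 0.5606 -0.1708  0.2692] [ -1.1316  16.6417  -1.8994  -0.0308 -71.0445  84.0307] [ 0.901   1.5834 -0.2087]
[[ 0.9923 -0.1238  0.0072]
 [-0.1238 -0.9923  0.0004]
 [ 0.0071 -0.0013 -1.    ]] 0.19610479791747015
yaw of tool y -97.11060988147452
```

View pics/w7.png

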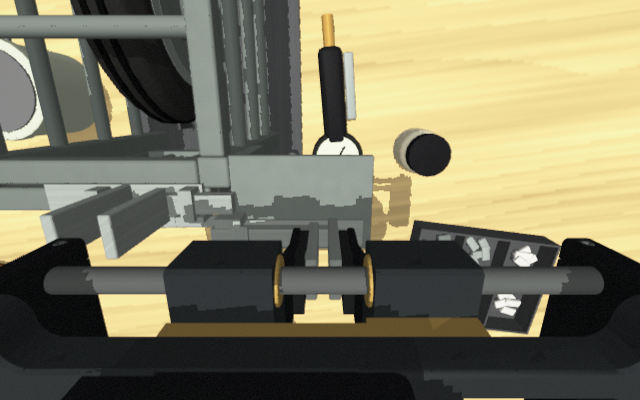

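>>> apply_moves([
  [[0,0,0,0,0,0,0],[80,0,0,0,0,0,0],[80,0,0,0,0,0,0],[80,0,0,0,0,0,0],[80,0,0,0,0,0,0],[80,0,0,0,0,0,0],[80,0,0,0.6,0,0,0],[80,0,0,0.8,0,0,0],[80,0,0,0.8,0,0,0],[80,0,0,0,0,0,0]],
])

```text
time_s: 8.03
tcp_pos: [0.5591, -0.1723, 0.3249]
ee_rot: [[0.992, -0.125, 0.002], [-0.125, -0.992, -0.002], [0.002, 0.002, -1.0]]
wrist_force: [0.6, -0.5, 0.9]
gripper_width: 0.764
```

```bash
python3 shot.py w8; python3 cl.py w8.npz
```

```text
8.0833 [ 0.5583 -0.1718  0.3227] [ -1.216   15.277    3.7291   0.0278 -78.5013  84.033 ] [ 0.8738  0.2103 -0.783 ]
[[ 0.9922 -0.1249 -0.0009]
 [-0.1249 -0.9922 -0.0005]
 [-0.0008  0.0006 -1.    ]] 0.7778663084268178
yaw of tool y -97.17745843595758
[116 180  24  37 647] [ 0.5962 -0.0512  0.2936] [ 0.5845 -0.0543  0.286 ] [ 0.6066 -0.0457  0.2979] ((595.6441040039062, -49.690826416015625), (7.374517917633057, 21.964780807495117), 83.32813262939453)
[158 180  21  37 581] [ 0.5929 -0.0768  0.2938] [ 0.5813 -0.0802  0.286 ] [ 0.6036 -0.0714  0.2983] ((592.4776611328125, -75.665283203125), (7.079193592071533, 22.27587890625), 83.7790298461914)
[307 211  10  37 349] [ 0.5603 -0.1651  0.2951] [ 0.5479 -0.169   0.2862] [ 0.5703 -0.1606  0.2981] ((559.066162109375, -164.86122131347656), (6.06381368637085, 22.168127059936523), 83.16519927978516)
[325 211  10  37 341] [ 0.5593 -0.1768  0.2957] [ 0.5458 -0.1808  0.286 ] [ 0.5689 -0.1725  0.2987] ((557.4017944335938, -176.7189483642578), (5.945693016052246, 22.995033264160156), 82.94673156738281)
[[302.5175   0.     323.3078]
 [  0.     302.5175 196.0259]
 [  0.       0.       1.    ]]
```

View pics/w8.png

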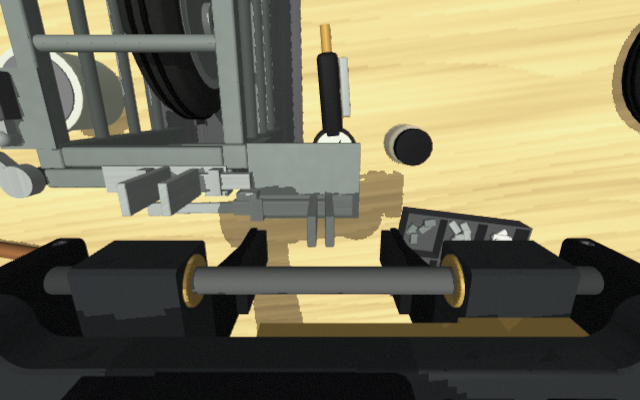

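>>> apply_moves([
  [[80,0.2,0.8,0,0,0,0],[80,0.25,0.8,0,0,0,0],[80,0.25,0.8,0,0,0,0],[80,0.25,0.8,0,0,0,0],[80,0.25,0.8,0,0,0,0],[80,0.2,0.6,0,0,0,0],[80,0,0,0,0,0,0]],
])

```text
time_s: 8.67
tcp_pos: [0.5912, -0.0531, 0.3152]
ee_rot: [[0.991, -0.13, -0.011], [-0.13, -0.991, 0.001], [-0.011, 0.0, -1.0]]
wrist_force: [0.5, 0.4, -0.1]
gripper_width: 0.801
```

```bash
python3 shot.py w9; python3 cl.py w9.npz
```

```text
8.7167 [ 0.5906 -0.054   0.315 ] [ 10.3152  16.7213   4.7181  -0.1808 -78.6843  72.2032] [-0.4781 -0.9855 -0.1684]
[[ 0.9913 -0.1308 -0.0124]
 [-0.1308 -0.9914  0.0009]
 [-0.0124  0.0007 -0.9999]] 0.8006288822563074
yaw of tool y -97.51785825709406
[311 208  10  39 362] [ 0.5976 -0.0497  0.2957] [ 0.5847 -0.0535  0.2861] [ 0.607  -0.0456  0.2982] ((595.797119140625, -49.304229736328125), (5.632867336273193, 22.34130096435547), 82.47867584228516)
[352 208  12  39 409] [ 0.5941 -0.075   0.2952] [ 0.5814 -0.0794  0.2861] [ 0.6038 -0.0711  0.2984] ((592.490234375, -75.19802856445312), (6.160502910614014, 22.599164962768555), 83.1796646118164)
[249 228  15  12  33] [ 0.605  -0.017   0.3088] [ 0.6001 -0.0202  0.3072] [ 0.6074 -0.0124  0.31  ] ((604.8056640625, -17.204980850219727), (10.080337524414062, 3.4363536834716797), 46.42919921875)
[393 228   7   2  11] [ 0.5962 -0.0963  0.3086] [ 0.5959 -0.0977  0.3068] [ 0.5968 -0.0943  0.3099] ((596.1498413085938, -95.95995330810547), (3.4702837467193604, 0.6999512314796448), 81.09223175048828)
[384 231  10   4  17] [ 0.5951 -0.0914  0.309 ] [ 0.
[... 347 characters left out ...]
25)
[510 239  10   2  17] [ 0.5683 -0.1774  0.287 ] [ 0.5676 -0.1805  0.286 ] [ 0.5691 -0.1747  0.2884] ((568.4180908203125, -177.64183044433594), (5.733543872833252, 1.2733663320541382), 85.04072570800781)
[264 242   1  13  13] [ 0.5939 -0.0189  0.3086] [ 0.5907 -0.0195  0.3075] [ 0.5975 -0.0185  0.3098] ((594.0966796875, -18.905540466308594), (0.22403943538665771, 6.863067626953125), 82.17932891845703)
[383 242   2  15  17] [ 0.5847 -0.088   0.3088] [ 0.5802 -0.0887  0.3077] [ 0.5892 -0.0875  0.3098] ((584.6771240234375, -88.04806518554688), (0.4102597236633301, 9.041698455810547), 81.90016174316406)
[[302.5175   0.     323.3078]
 [  0.     302.5175 196.0259]
 [  0.       0.       1.    ]]
```

View pics/w9.png

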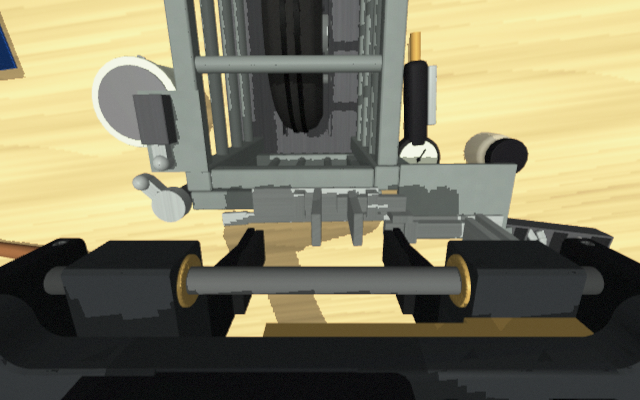

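>>> apply_moves([
  [[80,0.08,-0.03,-0.6,0,-0.006,0.005],[80,0.05,-0.03,-0.6,0,0,0.004],[80,0,0,-0.5,0,0,0],[80,0,0,0,0,0,0]],
])

```text
time_s: 9.05
tcp_pos: [0.5924, -0.0574, 0.2692]
ee_rot: [[0.992, -0.122, -0.008], [-0.122, -0.992, 0.0], [-0.008, 0.001, -1.0]]
wrist_force: [-0.6, -0.1, -0.5]
gripper_width: 0.8
```

```bash
python3 shot.py w10
```

```text
9.1 [ 0.593  -0.0576  0.2705] [  9.9802  17.9761   0.2004  -0.0572 -72.5974  73.0163] [ 1.2374 -0.0538  0.0295]
[[ 0.9925 -0.1222 -0.0066]
 [-0.1222 -0.9925 -0.0002]
 [-0.0065  0.001  -1.    ]] 0.7993980230946481
yaw of tool y -97.02060319124591
```

View pics/w10.png

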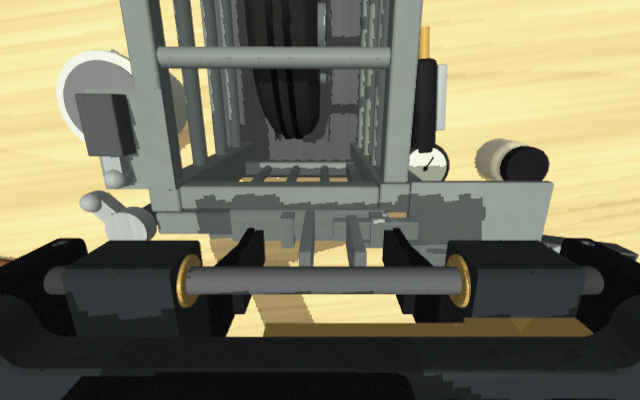

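>>> apply_moves([
  [[80,0.08,0.08,-0.1,0,-0.005,0],[0,0,0,0,0,0,0],[0,0,0,0,0,0,0],[0,0,0,0,0,0,0],[0,0,0,0,0,0,0],[0,0,0,0,0,0,0],[0,0,0,0,0,0,0],[0,0,0,0,0,0,0],[0,0,0,0,0,0,0]],
])

```text
time_s: 9.85
tcp_pos: [0.5961, -0.0584, 0.2715]
ee_rot: [[0.992, -0.125, 0.005], [-0.125, -0.992, -0.002], [0.005, 0.001, -1.0]]
wrist_force: [-0.7, 11.9, 3.2]
gripper_width: 0.278
```

```bash
python3 shot.py w11
```

```text
9.9 [ 0.5964 -0.0565  0.2715] [ 10.0416  17.9127   0.2373  -0.0322 -71.9773  72.8445] [ 1.09   15.6099  2.5116]
[[ 0.9923 -0.124   0.0059]
 [-0.124  -0.9923  0.0016]
 [ 0.0056 -0.0023 -1.    ]] 0.2354481065228151
yaw of tool y -97.12338391009995
```

View pics/w11.png

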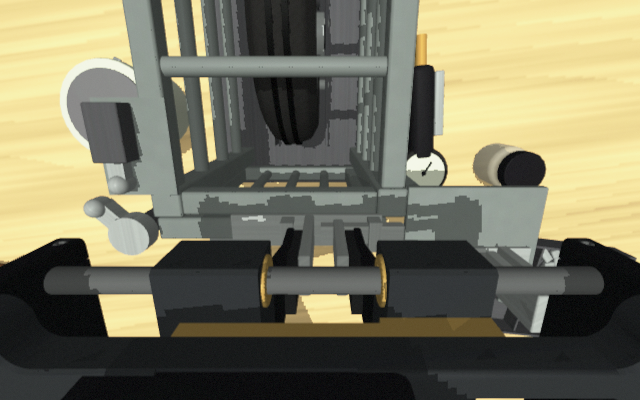

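>>> apply_moves([
  [[0,0,0,0,0,0,0],[0,0,0,0,0,0,0],[0,0,0,0,0,0,0],[0,0,0,0,0,0,0]],
])

```text
time_s: 10.23
tcp_pos: [0.5965, -0.0548, 0.2715]
ee_rot: [[0.993, -0.122, 0.006], [-0.122, -0.993, 0.002], [0.005, -0.003, -1.0]]
wrist_force: [-0.2, 0.5, 0.2]
gripper_width: 0.201
```

```bash
python3 shot.py w12
```

```text
10.2833 [ 0.5965 -0.0548  0.2716] [ 10.1802  17.9172   0.2697  -0.0785 -72.0143  72.8417] [-0.2711 -0.1699 -0.8701]
[[ 0.9925 -0.1219  0.0056]
 [-0.1219 -0.9925  0.0023]
 [ 0.0053 -0.003  -1.    ]] 0.1972679674211025
yaw of tool y -97.00170478833451
```

View pics/w12.png

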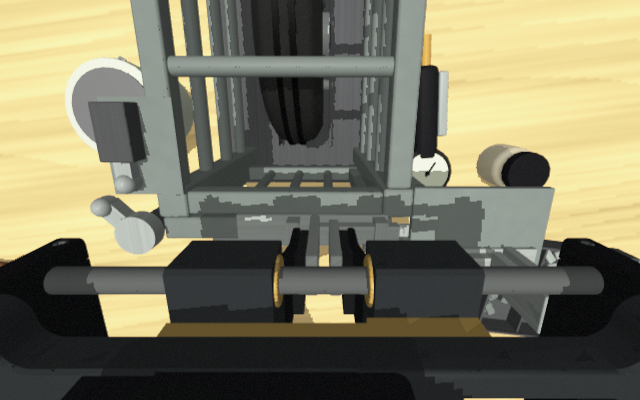

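```bash
cat > arc.py <<'E'
from h import *
import sys
np.set_printoptions(precision=3,suppress=True)
H=np.array([0.6096,0.0643]); base=np.radians(-97.0)
s=sense(); p=s['tcp_pos'];R=s['ee_rot'];y=R[:,1]
pos=np.arctan2(*(p[:2]-H)[::-1]); yaw=np.arctan2(y[1],y[0]); 
w=lambda a:(a+np.pi)%(2*np.pi)-np.pi
print('t',s['time_s'],'gate by pos',-w(pos-base),'by yaw',-w(yaw-base),'r',np.hypot(*(p[:2]-H)),'z',p[2],'tilt',R[:2,2],'F',s['wrist_force'],'M',s['moment'],'g',s['gripper_width'])
d=float(sys.argv[1]);n=int(sys.argv[2])
th=-w(pos-base)
q=p[:2].copy()
for i in range(1,n+1):
    t=H+0.1205*np.array([np.cos(base-th-i*d),np.sin(base-th-i*d)])
    print(i,round(th+i*d,3),(t-q)/0.025); q=t
E
python3 arc.py 0.087 6
```

```text
t 10.2833 gate by pos -0.012804641477111023 by yaw 2.975416948647336e-05 r 0.11985949852283306 z 0.2715660716358199 tilt [0.006 0.002] F [-0.271 -0.17  -0.87 ] M [-0.355  0.142 -0.011] g 0.1972679674211025
1 0.074 [-0.417  0.038]
2 0.161 [-0.407  0.1  ]
3 0.248 [-0.397  0.135]
4 0.335 [-0.384  0.169]
5 0.422 [-0.368  0.201]
6 0.509 [-0.349  0.232]
```

>>> apply_moves([
  [[0,-0.4,0.06,0,0,0.003,-0.08],[0,-0.41,0.1,0,0,0,-0.087],[0,-0.4,0.135,0,0,0,-0.087],[0,-0.38,0.17,0,0,0,-0.087],[0,0,0,0,0,0,0]],
])

```text
time_s: 10.7
tcp_pos: [0.5558, -0.0426, 0.2716]
ee_rot: [[0.889, -0.458, 0.003], [-0.458, -0.889, 0.002], [0.002, -0.003, -1.0]]
wrist_force: [1.6, 0.7, -3.5]
gripper_width: 0.195
```

```bash
python3 arc.py 0.087 6
```

```text
t 10.7 gate by pos 0.3443015212046334 by yaw 0.3540023967131831 r 0.1197173111619132 z 0.2715630414807358 tilt [0.003 0.002] F [ 1.557  0.661 -3.539] M [-0.608 -0.37  -0.001] g 0.1953770834989782
1 0.431 [-0.38   0.177]
2 0.518 [-0.347  0.236]
3 0.605 [-0.325  0.265]
4 0.692 [-0.301  0.292]
5 0.779 [-0.274  0.317]
6 0.866 [-0.246  0.34 ]
```

>>> apply_moves([
  [[0,-0.38,0.18,0,0,0,-0.085],[0,-0.35,0.235,0,0,0,-0.087],[0,-0.33,0.265,0,0,0,-0.087],[0,-0.3,0.29,0,0,0,-0.087],[0,-0.275,0.315,0,0,0,-0.087]],
])

```text
time_s: 11.12
tcp_pos: [0.5189, -0.0139, 0.2716]
ee_rot: [[0.61, -0.792, 0.011], [-0.792, -0.61, -0.01], [0.014, -0.003, -1.0]]
wrist_force: [-0.1, -1.1, -0.2]
gripper_width: 0.203
```

```bash
python3 arc.py 0.087 8;python3 shot.py w13
```

```text
t 11.1167 gate by pos 0.7374590052630601 by yaw 0.7925437312600798 r 0.11974693560768837 z 0.2715587595179263 tilt [ 0.011 -0.01 ] F [-0.111 -1.104 -0.151] M [-0.09   0.308  0.761] g 0.20331622953743073
1 0.824 [-0.282  0.31 ]
2 0.911 [-0.23  0.35]
3 0.998 [-0.199  0.369]
4 1.085 [-0.166  0.385]
5 1.172 [-0.132  0.398]
6 1.259 [-0.097  0.408]
7 1.346 [-0.061  0.415]
8 1.433 [-0.025  0.418]
11.1667 [ 0.5174 -0.0123  0.2715] [ 16.9605   9.5988 -11.1145   0.5896 -68.9038  20.2777] [-4.6985  5.0009  2.8147]
[[ 0.608  -0.7939  0.0092]
 [-0.7939 -0.6081 -0.0072]
 [ 0.0113 -0.0029 -0.9999]] 0.20061568948229352
yaw of tool y -142.55041051223472
```

View pics/w13.png

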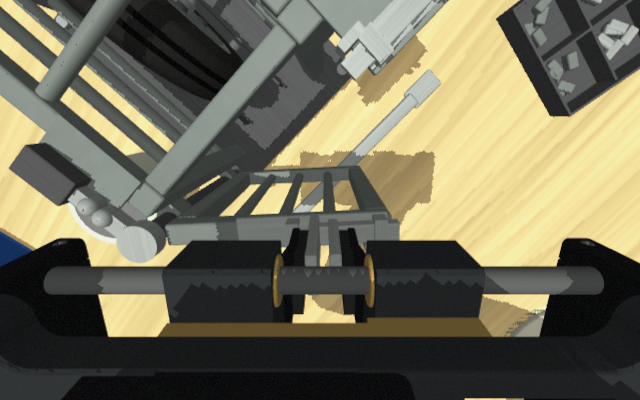

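>>> apply_moves([
  [[0,-0.28,0.3,0,0.003,0.004,-0.05],[0,-0.23,0.35,0,0.003,0.004,-0.085],[0,-0.2,0.37,0,0,0,-0.087],[0,-0.165,0.385,0,0,0,-0.087],[0,-0.13,0.4,0,0,0,-0.087],[0,-0.095,0.41,0,0,0,-0.087]],
])

```text
time_s: 11.67
tcp_pos: [0.4914, 0.0431, 0.2715]
ee_rot: [[0.165, -0.986, 0.001], [-0.986, -0.165, -0.003], [0.004, -0.001, -1.0]]
wrist_force: [0.3, 0.5, -1.2]
gripper_width: 0.2
```

```bash
python3 arc.py 0.08 5
```

```text
t 11.6667 gate by pos 1.2714348602582803 by yaw 1.283056937333178 r 0.12005692410867747 z 0.27154966747939185 tilt [ 0.001 -0.003] F [ 0.295  0.477 -1.152] M [-0.131 -0.051  0.344] g 0.20031511307660427
1 1.351 [-0.07   0.379]
2 1.431 [-0.022  0.385]
3 1.511 [0.009 0.385]
4 1.591 [0.04  0.383]
5 1.671 [0.07  0.379]
```

>>> apply_moves([
  [[0,-0.06,0.38,0,0,0,-0.075],[0,-0.02,0.385,0,0,0,-0.08],[0,0.01,0.385,0,0,0,-0.08],[0,0.025,0.26,0,0,0,-0.055],[0,0,0,0,0,0,0],[0,0,0,0,0,0,0]],
])

```text
time_s: 12.17
tcp_pos: [0.4902, 0.0788, 0.2716]
ee_rot: [[-0.123, -0.992, -0.004], [-0.992, 0.123, -0.006], [0.007, 0.003, -1.0]]
wrist_force: [-1.3, -2.0, 0.3]
gripper_width: 0.199
```

```bash
python3 arc.py 0.08 1;python3 shot.py w14; python3 arc.py 0.08 1;
```

```text
t 12.1667 gate by pos 1.569159875702237 by yaw 1.572306926600052 r 0.12027064325798273 z 0.27155779068931163 tilt [-0.004 -0.006] F [-1.338 -2.028  0.302] M [-0.501  0.3    0.07 ] g 0.1990089226374394
1 1.649 [0.053 0.382]
12.2167 [0.4902 0.0786 0.2716] [ 28.0199   7.8695 -13.0651   0.215  -69.4209 -35.2147] [-0.9725 -2.2913 -0.2334]
[[-0.1239 -0.9923 -0.0038]
 [-0.9923  0.1239 -0.006 ]
 [ 0.0064  0.003  -1.    ]] 0.19850273817419675
yaw of tool y 172.88076793744986
t 12.2167 gate by pos 1.568161040771276 by yaw 1.5728773188603409 r 0.120283739749287 z 0.27157579104518986 tilt [-0.004 -0.006] F [-0.973 -2.291 -0.233] M [-0.405  0.339  0.151] g 0.19850273817419675
1 1.648 [0.053 0.382]
```

View pics/w14.png

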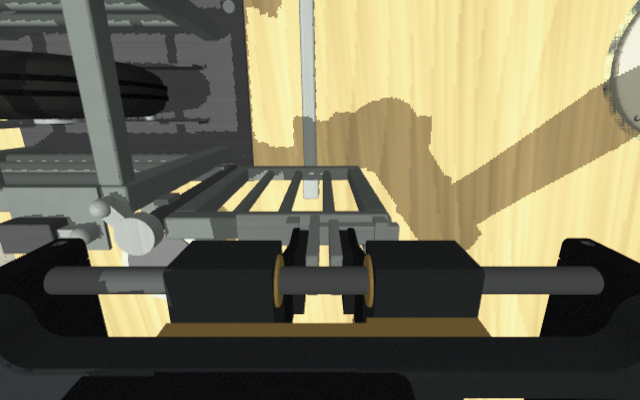

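>>> apply_moves([
  [[0,0,0,0,0,0,0],[0,0,0,0,0,0,0],[0,0,0,0,0,0,0],[0,0,0,0,0,0,0],[0,0,0,0,0,0,0],[0,0,0,0,0,0,0]],
])

```text
time_s: 12.72
tcp_pos: [0.4901, 0.0775, 0.2716]
ee_rot: [[-0.119, -0.993, -0.004], [-0.993, 0.119, -0.004], [0.005, 0.003, -1.0]]
wrist_force: [-0.8, -1.2, 0.5]
gripper_width: 0.196
```

```bash
python3 arc.py 0.08 1; python3 - <<'E'
from h import *
np.set_printoptions(precision=4,suppress=True)
p=capture('scene');i=p['pixels'][160:330,200:400,::-1];cv2.imwrite('pics/sc15.png',cv2.resize(i,None,fx=3.5,fy=3.5,interpolation=cv2.INTER_CUBIC))
q=capture('side')
for c,ls in ((p,['wheel','paste_tub','valve_jar','hammer','spare_wheel','tyre_lever']),(q,['weight_tray','inflator','valve_jar'])):
  for l in ls:
    r=recognise(l,c); print(l,[(round(a['score'],2),toworld(c,a['at'])) for a in r[:1]])
E
python3 arc.py 0.08 1
```

```text
t 12.7167 gate by pos 1.558732066403259 by yaw 1.5680508884411175 r 0.1202655666873034 z 0.27156459379413334 tilt [-0.004 -0.004] F [-0.779 -1.22   0.518] M [-0.078  0.347  0.211] g 0.195538877317382
1 1.639 [0.048 0.382]
wheel [(0.56, array([ 0.7655, -0.0288,  0.1542]))]
paste_tub [(0.92, array([0.7285, 0.1697, 0.0878]))]
valve_jar [(0.8, array([ 0.5881, -0.2871,  0.0675]))]
hammer [(0.7, array([0.505 , 0.4775, 0.0207]))]
spare_wheel [(0.66, array([0.7283, 0.1683, 0.0873]))]
tyre_lever [(0.59, array([0.5069, 0.0692, 0.0075]))]
weight_tray [(0.59, array([ 0.3599, -0.3733,  0.014 ]))]
inflator [(0.81, array([ 0.5663, -0.1792,  0.0266]))]
valve_jar [(0.63, array([ 0.5582, -0.2769,  0.0468]))]
t 13.2667 gate by pos 1.5591529835399704 by yaw 1.568373777346542 r 0.12025007299891205 z 0.27157139455605067 tilt [-0.004 -0.005] F [-1.875 -0.76   0.455] M [0.006 0.375 0.265] g 0.19842478560163296
1 1.639 [0.048 0.382]
```

View pics/sc15.png

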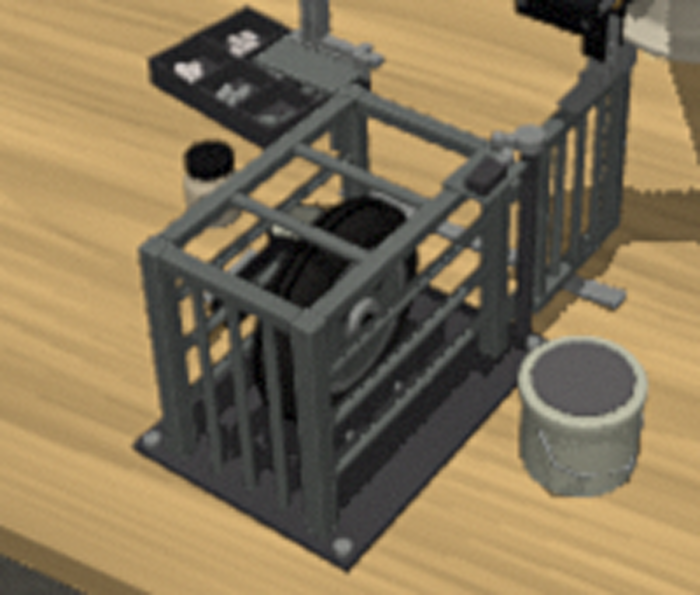

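```bash
python3 -c "
from h import *
print(finish_job())"
```

```text
the job is handed in; nothing more can be done
None
```

The gate is open square to the cage front and the gripper is still holding it by the squeezed latch tabs. I handed the job in at about 13 s of the 48 s allowed; no verdict came back.

- **Safety bolt:** I squeezed its tabs together until their centres measured 12 mm apart, which is fully back. They stayed at 12 mm after I let go. I did not re-measure the bolt after swinging the gate.
- **Latch:** I squeezed it fully; the jaws stopped at about 17 mm, the same as on the fully squeezed bolt pair.
- **Gate:** I swung it past the detent to about 1.56 rad by both tool position and yaw, against the 1.35 rad needed. It stayed there over the last half second. The finger force on the gate is not measured directly; the wrist showed only about 2 N, close to its noise.
- **Wheel and bench items:**
  - The last pictures show the wheel, tub, jar, lever and hammer within the networks' error of where they started.
  - The detected positions of the weight tray (about 68 mm) and inflator (about 18 mm) differed between the first and last pictures. I put that down to the arm covering different parts of them, since the gripper never went near either.
  - The last check for the spare wheel reported the tub instead, so that one is unconfirmed, but nothing went near it.

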